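# Zero the click dial of a length stop and set it four clicks out

## Task

Set the saw bench's length stop: turn its black dial clockwise all the way to its end stop without forcing it, then turn it back exactly four clicks. With the dial left resting in that fourth click, swing the red-knobbed lock lever fully over to its locked end, and leave everything else on the bench where it is.

Things in the scene. Friction and masses are not known exactly. Their poses are not given: they have to be found in the camera images.
- dial_axis (a point): Point on the vertical axis of the black ribbed round dial (plain cylinder, 42 mm diameter, 42 mm tall) at the height to grip it: 68 mm above the bench, 28 mm above the green housing's flat top, 14 mm below the dial's top. Fixed to the housing, does NOT turn with the dial: z up, x away from the robot at yaw 0, y towards the wooden cutting board. Housing 110 x 190 x 40 mm.
- dial_top (a point): Centre of the dial's top (red pointer mark on it), fixed to the housing too. 18 clicks per turn, 20 degrees (0.349 rad) each, peak torque 0.16 N m; let go between clicks, the dial falls into one. Clockwise from above (negative about z) winds it to its end stop, which is itself a click position. It starts 5 to 8 clicks from the stop.
- stop_face (a point): Outer (+y) face of the brass stop block (70 x 14 x 26 mm), which slides along dial_axis's y, 1.5 mm out per click counter-clockwise; 53 mm from dial_axis in y at the end stop. Readings are too coarse to tell clicks by. The dial's end stop is springy, 7.5 N m per rad: 0.5 to 1 N m is plenty, 1.9 N m forces it. A 30 N grip slips on the dial at about 0.5 N m, a 60 N grip at over 1 N m.
- lock (a joint): Lock lever on the housing's top, rad: 0 = open end (arm points along -x of the dial_axis frame), 1.4 = locked end stop (arm nearly along -y); grows counter-clockwise from above; starts between 0 and 0.35; stays where left, takes about 3 N at the knob. Its vertical pivot lies 100 mm from dial_axis along -y of that frame (x 0).
- lock_grip (a point): On the axis of the upright red knob (18 mm diameter, 36 mm tall, its top 88 mm above the bench) at the end of the lock lever, 50 mm from the lever's pivot; the point is 74 mm above the bench, 14 mm below the knob's top. The steel arm beneath has its top 55 mm above the bench.
- tape_c (a point): Bystander: centre of a grey tape roll, 90 mm diameter, 24 mm tall, lying flat.
- glue_c (a point): Bystander: centre of a white glue bottle, 52 mm diameter, 130 mm tall, standing.
- tin_c (a point): Bystander: middle of an open steel tin, 76 mm diameter, 95 mm tall.
- batten_c (a point): Bystander: centre of a wooden batten 30 x 120 x 18 mm lying on the unit's cutting board.
- screwdriver_grip (a point): Bystander: handle of a yellow screwdriver lying in front of the unit.
- brush_grip (a point): Bystander: handle of a brush.
- offcut_c (a point): Bystander: centre of a wooden offcut 70 x 45 x 30 mm.

How it is judged:
By the outcome, as a careful person would: the job done as asked, in the order asked, and still so for the second after the job is handed in, with the robot touching nothing.
It also fails if it takes over 72 s, if anything falls off the work surface, if the arm or the gripper's body presses on something with over 40 N, if the wrist force passes 120 N, or if a joint passes its speed limit or range.

## Robot

A 6-joint arm with a two-finger parallel gripper is mounted at the origin on the work surface. World frame = base frame: x ahead of the robot, y to its left, z up, the work surface at z = 0. Lengths are in m, angles in rad, forces in N, time in s.
With the tool pointing down it reaches from about 0.325 to 0.775 m from the base axis. Payload 9.3 kg.
Tool frame: the origin (TCP) lies at the very end of the fingers, on their centre line; the grasp point (between the pads) lies 19 mm behind it (ctrl.grasp_offset is the distance from the TCP to the grasp point, in m); y points along the fingers, x is the direction in which the jaws open and shut, and the axes are right-handed (so a half turn about y gives the same grasp; the last joint's range is limited). The gripper opens to 85 mm and grips with 20 to 120 N. Pads are 22 mm wide; open, the fingers measure 114 mm over their backs; the gripper's body (76 mm by 85 mm) begins 54 mm behind the grasp point. The pads swing forward as they close: fully open they stand 13 mm farther back than shut.
Start: joints at [-1.424, 0.259, 0.021, 1.334, 0, 1.418], TCP at [0.162, -0.525, 0.231] pointing down, gripper open.
Joint ranges: [-3.04, 3.04], [-0.91, 1.82], [-1.04, 1.36], [-1.92, 1.95], [-1.52, 1.45], [-3.14, 3.14]. Speed limits (rad/s): [2.22, 2.22, 2.79, 3.14, 3.14, 3.14].

## Interface

Orientations are given as [roll, pitch, yaw] about the fixed x, y, z axes, in that order (R = Rz(yaw) Ry(pitch) Rx(roll)).
In Python, from station import ctrl gives the robot as it stands.
- The arm moves only by the shell command python3 -m handwheel 'ROWS' [FORCE]. ROWS is JSON, a list of rows, each a list of 3 entries, a list of its own where there are three numbers: the closure, from 0 (fully open) to 1 (shut), then the shift along the tool's x, y, z in mm, then the turn about the tool's y in degrees. In form: [[hand, [x, y, z], spin], ...]. A call has 1 to 5 rows; each row is the pose to reach, as a shift and turn from the pose measured when the call began, along the tool's axes at that moment; what a row does not reach only later rows make up. A row lasts 1/12 s, in which the tool goes at most 41.7 mm and 7.16 degrees, less where a joint would pass 70% of its speed; a pose out of reach is approached as far as the arm can. A call with a gripper value outside its range is refused whole. The fingers move at their own pace and stop on an object; FORCE is the grip in N (left out, the last holds). Time passes only in rows, so rows that repeat a pose let the fingers close. It gives the time, the measured TCP pose, the force and the opening at its end, in the units of the state.
- ctrl.sense(): the state, without advancing time (a new reading comes with each control period).
- ctrl.grab_frame(name): name is "side" or "top"; returns a dict with "pixels" (480x640x3 uint8, red, green, blue), "vertical_fov" (degrees; the focal length in pixels is half the picture's height over the tangent of half this angle, whatever the lens; pixels are square), "cx", "cy" (the principal point, pixels), "R" (3x3) and "t" (3): a world point X has camera coordinates R X + t. Camera axes: x right, y down, z forward; pixel columns grow to the right and rows downward; lengths in m; the calibration is good to about 2 mm. A picture is of the moment at which its call begins. There is no depth.
- ctrl.hand_in(): hands the job in, once; it reports no verdict.
Trained networks look in the newest picture that a camera, given by its name, has taken for a name from the list of things; names that differ only in an ending like _2 or _b are one class to them, and where a whole thing is asked for, a point or a joint stands for the part that bears it (a point fixed in the world has none). Each returns a list of dicts, best first, with "confidence" (0 to 1); they miss things now and then, are a little off and sometimes report something else, mostly with a low value. They report only what shows in the picture. A call takes as long as a camera call.
- ctrl.regions_of(camera, thing): "mask" (480x640 bool, what is visible of it).
- ctrl.tip_of(camera, thing): "point" ([x, y, z] in m, in world coordinates, good to about 4 mm: a listed point, or the origin of a listed thing).
The state is a dict: "t": time; "joint_pos": joint angles; "qd": joint speeds; "joint_efforts": joint torques, N m; "tcp_pos": TCP position; "orientation": TCP orientation; "force": force on the tool from outside, world axes, zero at the start; "wrist_torque": the same for the moment, N m; "width": finger opening in m.
Only numpy, scipy, OpenCV 4.12 (cv2) and the standard library are available. Lean on these libraries where they do the work, as an engineer would, in place of code of your own. Each camera call takes 0.05 s, during which the arm holds its last target.

## Working session

There is one attempt and no reset: what is moved stays moved. The work goes in short steps, Python scripts to look and compute and a shell command to move; the robot and the scene stay as the last step left them, time stands still between calls to the robot, and variables do not carry over. Pictures are saved under pics/ and viewed, and the job is handed in when it is done.

```bash
ls; mkdir -p pics
python3 - <<'E'
from station import ctrl
import cv2
s=ctrl.sense()
for k in s: print(k,s[k])
for c in ("side","top"):
    f=ctrl.grab_frame(c)
    cv2.imwrite(f"pics/a_{c}.png",f["pixels"][:,:,::-1])
    print(c,f["vertical_fov"],f["cx"],f["cy"],f["R"],f["t"])
    for n in ["dial_axis","dial_top","stop_face","lock","lock_grip","glue_c","tin_c","tape_c"]:
        try: print(n,[(d["point"],round(d["confidence"],2)) for d in ctrl.tip_of(c,n)[:2]])
        except Exception as e: print(n,e)
E
```

```text
pics
t 0.0
joint_pos [-1.42360818e+00  2.59223370e-01  2.07550463e-02  1.33372135e+00
  1.00336514e-06  1.41818816e+00]
qd [ 6.28640902e-05 -9.16401282e-05  1.59416947e-03  6.58216834e-04
  9.43365195e-04 -1.55669892e-03]
joint_efforts [-3.70199283e-03 -5.55643094e+01  3.44528711e+01  1.37908937e-02
 -3.15503812e-04  3.45729427e-05]
tcp_pos [ 0.16237777 -0.52518192  0.2306466 ]
orientation [-1.57058352e+00  1.37699768e-03 -1.27099987e+00]
force [ 0.24811246 -0.00842414 -0.44376206]
wrist_torque [ 0.02359434 -0.03950636  0.00765174]
width 0.0857542736510754
side 42.63795711668575 309.30991820159267 232.61549533273913 [[-0.94962938 -0.31257382 -0.02239754]
 [-0.19164552  0.6358122  -0.74767295]
 [ 0.24794362 -0.70571982 -0.66368931]] [0.49808349 0.11892151 1.33465722]
dial_axis [([0.569, 0.0072, 0.0697], 0.88)]
dial_top [([0.5679, 0.0028, 0.0773], 0.62)]
stop_face [([0.5477, 0.0688, 0.0363], 0.62)]
lock it knows: batten, brush_grip, dial_axis, dial_top, glue, lock_grip, offcut, screwdriver_grip, stop_face, tape, tin
lock_grip [([0.5262, -0.0973, 0.0736], 0.73)]
glue_c []
tin_c [([0.7142, -0.1219, 0.0485], 0.87), ([0.5233, 0.1735, 0.0311], 0.26)]
tape_c [([0.4903, -0.2539, 0.0089], 0.87)]
top 50.597513771807684 315.8567871828736 236.50284889399848 [[-0.11558925 -0.99329428 -0.00236737]
 [-0.97149725  0.11354868 -0.20808603]
 [ 0.20695947 -0.02175261 -0.97810766]] [0.09277064 0.52384694 0.9640212 ]
dial_axis [([0.5644, 0.0059, 0.0688], 0.8)]
dial_top [([0.563, 0.0024, 0.0853], 0.65)]
stop_face [([0.5534, 0.0717, 0.0375], 0.74)]
lock it knows: batten, brush_grip, dial_axis, dial_top, glue, lock_grip, offcut, screwdriver_grip, stop_face, tape, tin
lock_grip [([0.5314, -0.1022, 0.0719], 0.75), ([0.442, -0.0032, 0.0059], 0.36)]
glue_c [([0.6989, -0.003, 0.0613], 0.6)]
tin_c [([0.5649, 0.0071, 0.0683], 0.67), ([0.715, -0.1149, 0.0494], 0.62)]
tape_c [([0.4942, -0.2585, 0.0132], 0.93)]
```

View pics/a_side.png

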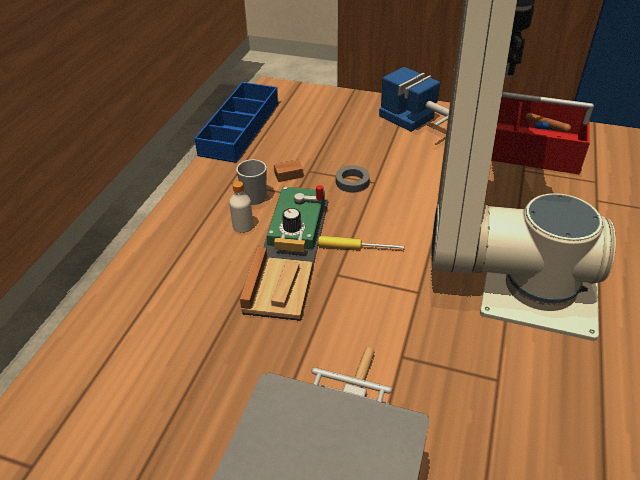

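View pics/a_top.png

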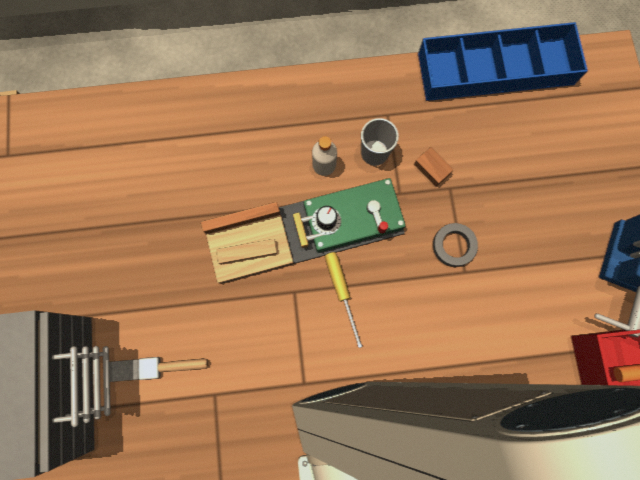

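The side view shows the dial at about (291,217) and the red knob at (320,190). In the top view they are at (327,217) and (383,226). Next I refine both positions and get the housing yaw.

```bash
cat > h.py <<'E'
from station import ctrl
import cv2, numpy as np
def cam(f):
    fl=240/np.tan(np.radians(f["vertical_fov"]/2)); return fl
def proj(f,X):
    c=np.array(f["R"])@np.asarray(X,float)+np.array(f["t"]); fl=cam(f)
    return np.array([f["cx"]+fl*c[0]/c[2], f["cy"]+fl*c[1]/c[2]])
def back(f,uv,z):
    fl=cam(f);R=np.array(f["R"]);t=np.array(f["t"])
    d=R.T@np.array([(uv[0]-f["cx"])/fl,(uv[1]-f["cy"])/fl,1]); o=-R.T@t
    return o+d*(z-o[2])/d[2]
E
python3 - <<'E'
from h import *
F={c:ctrl.grab_frame(c) for c in("side","top")}
for c,f in F.items():
    p=f["pixels"]; hsv=cv2.cvtColor(p,cv2.COLOR_RGB2HSV)
    g=cv2.inRange(hsv,(60,80,30),(95,255,200)); n,l,st,ce=cv2.connectedComponentsWithStats(g)
    i=1+np.argmax(st[1:,4]); m=(l==i).astype(np.uint8)
    cnt=max(cv2.findContours(m,0,2)[0],key=cv2.contourArea)
    # top face: project contour at z=.04
    pts=np.array([back(f,q[0],.04)[:2] for q in cnt])
    r=cv2.minAreaRect((pts*1000).astype(np.float32)); print(c,"housing",r, cv2.boxPoints(r))
    red=(cv2.inRange(hsv,(0,180,60),(6,255,255))|cv2.inRange(hsv,(174,180,60),(180,255,255)))
    x0,y0,w,h=st[i,:4]; red[:y0-20]=0;red[y0+h+10:]=0;red[:,:x0-10]=0;red[:,x0+w+15:]=0
    n,l,s2,c2=cv2.connectedComponentsWithStats(red)
    for k in range(1,n):
        print("red",s2[k],c2[k],[back(f,c2[k],z)[:2].round(4) for z in(.070,.082,.088)])
    crop=p[y0-40:y0+h+40,x0-40:x0+w+40]; crop=cv2.resize(crop,None,fx=4,fy=4,interpolation=cv2.INTER_CUBIC)
    print(crop.shape,x0-40,y0-40)
    cv2.imwrite(f"pics/b_{c}.png",crop[:600,:800,::-1])
    for nme in("dial_axis","lock_grip"):
        for d in ctrl.regions_of(c,nme)[:1]:
            ys,xs=np.nonzero(d["mask"]); print(nme,d["confidence"],xs.mean(),ys.mean(),xs.min(),xs.max(),ys.min(),ys.max())
E
```

```text
side housing ((565.8682861328125, -32.3843994140625), (113.39012908935547, 217.70338439941406), 8.79619312286377) [[ 493.1944    66.51723]
 [ 526.48566 -148.62566]
 [ 638.5422  -131.28603]
 [ 605.2509    83.85686]]
red [316 185   7  15  93] [319.05376344 191.7311828 ] [array([ 0.5311, -0.1005]), array([ 0.5263, -0.0858]), array([ 0.5239, -0.0785])]
(564, 552, 3) 227 148
dial_axis 0.78 286.0777657768863 252.54744638173122 241 326 187 319
lock_grip 0.77 310.2857142857143 195.34962406015038 294 323 185 201
top housing ((570.673828125, -51.839988708496094), (111.52398681640625, 186.98431396484375), 8.4466552734375) [[ 501.78378    32.447266]
 [ 529.2496   -152.50883 ]
 [ 639.56384  -136.12724 ]
 [ 612.0981     48.828857]]
red [379 222   9  11  49] [382.93877551 226.87755102] [array([ 0.5319, -0.1027]), array([ 0.5293, -0.1008]), array([ 0.528 , -0.0999])]
(604, 716, 3) 265 141
dial_axis 0.78 306.12993666169893 227.70147168405364 202 404 179 282
lock_grip 0.71 376.81063122923587 216.78737541528238 367 387 201 232
```

View pics/b_side.png

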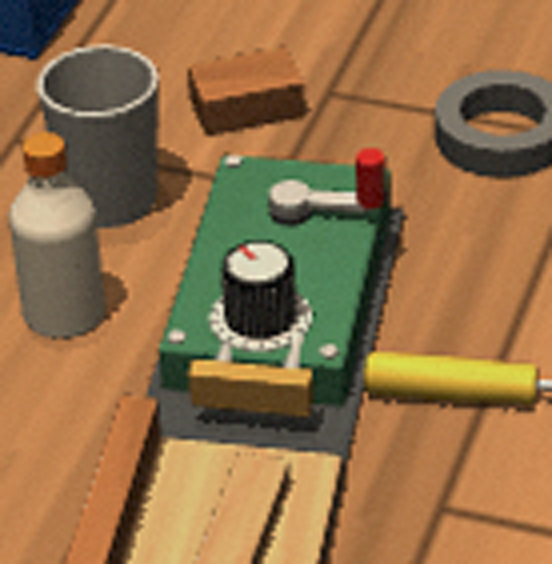

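View pics/b_top.png

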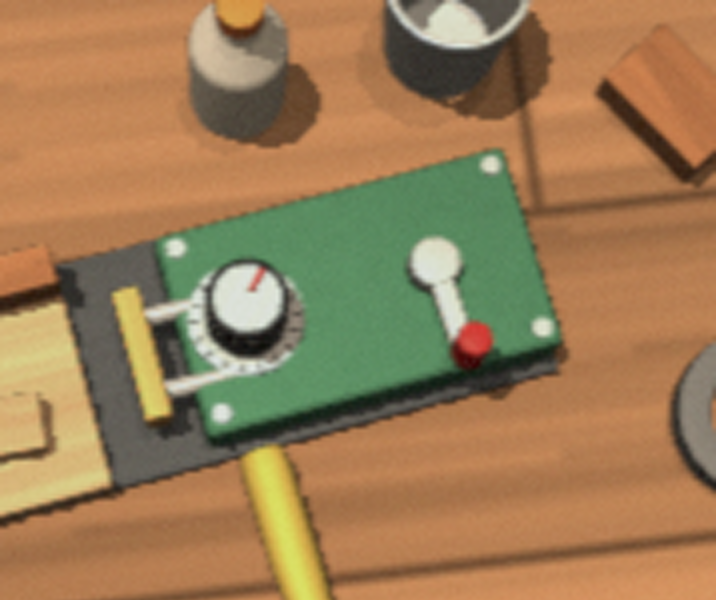

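Run:
```python
from h import *
F={c:ctrl.grab_frame(c) for c in("side","top")}
a=np.radians(8.4); x=np.array([np.cos(a),np.sin(a)]); y=np.array([-np.sin(a),np.cos(a)])
print("dialtop", back(F["side"],(291.4,213.7),.082), back(F["top"],(327.0,214.6),.082))
# knob top centre
print("knobtop", back(F["side"],(227+370/4,148+154/4),.088), back(F["top"],(265+474/4,141+336/4),.088))
# pivot cap ~ z .06
print("pivot", back(F["side"],(227+291/4,148+196/4),.06), back(F["top"],(265+436/4,141+260/4),.06))
# refine: least squares triangulate
from scipy.optimize import least_squares
for n,s,t in (("dial",(291.4,213.7),(327.,214.6)),("knob",(319.5,186.5),(383.5,225))):
    r=least_squares(lambda X:np.r_[proj(F["side"],X)-s,proj(F["top"],X)-t],[.56,0,.08]); print(n,r.x,r.fun)
```

```text
dialtop [0.56239448 0.0105858  0.082     ] [0.56669938 0.00513877 0.082     ]
knobtop [ 0.52900736 -0.09827681  0.088     ] [ 0.53159661 -0.10147685  0.088     ]
pivot [ 0.57372222 -0.07956771  0.06      ] [ 0.5790655  -0.09255039  0.06      ]
dial [0.56662027 0.00466509 0.07685862] [-0.77714279 -0.20105818  0.19259468  0.66096716]
knob [ 0.53145699 -0.10206214  0.08502559] [-0.4827794  -0.10723419  0.11203533  0.38534585]
```

```bash
cat >> h.py <<'E'
def tgt(p,yawdeg=None):
    s=ctrl.sense(); o=s["orientation"]
    cr,sr=np.cos(o[0]),np.sin(o[0]);cp,sp=np.cos(o[1]),np.sin(o[1]);cy,sy=np.cos(o[2]),np.sin(o[2])
    R=np.array([[cy,-sy,0],[sy,cy,0],[0,0,1]])@np.array([[cp,0,sp],[0,1,0],[-sp,0,cp]])@np.array([[1,0,0],[0,cr,-sr],[0,sr,cr]])
    d=R.T@(np.asarray(p)-s["tcp_pos"])*1000
    print("t",round(s["t"],2),"tcp",np.round(s["tcp_pos"],4),"yaw",round(np.degrees(o[2]),2),"j",np.round(s["joint_pos"],2),"w",round(s["width"],4))
    print("F",np.round(s["force"],2),"T",np.round(s["wrist_torque"],3))
    print("shift xyz mm",d.round(1), "spin", None if yawdeg is None else -round(yawdeg-np.degrees(o[2]),1))
E
python3 -c "
from h import *
tgt([.566,.006,.2],113)"
```

```text
t 1.2 tcp [ 0.1624 -0.5255  0.2313] yaw -72.82 j [-1.42  0.26  0.02  1.33  0.    1.42] w 0.0851
F [-0.87 -0.25 -0.08] T [-0.03   0.056 -0.013]
shift xyz mm [-388.6   31.3  542.5] spin -185.8
```

```bash
python3 -m handwheel '[[0.1,[-24,0,33],-7],[0.2,[-48,0,66],-14],[0.3,[-72,0,99],-21],[0.3,[-96,0,132],-28],[0.3,[-120,0,165],-35]]' 40; python3 -c "
from h import *
tgt([.566,.006,.2],113)"
```

```text
t: 1.62
tcp_pos: [0.2852, -0.3605, 0.2313]
orientation: [-1.571, -0.0, -0.655]
force: [2.0, -1.5, -0.1]
width: 0.0595
t 1.62 tcp [ 0.2852 -0.3605  0.2313] yaw -37.52 j [-1.08  0.1  -0.17  1.29  0.    1.14] w 0.0595
F [ 1.98 -1.48 -0.13] T [ 0.01  -0.033 -0.012]
shift xyz mm [ -0.5  31.3 461.7] spin -150.5
```

```bash
python3 -m handwheel '[[0.3,[0,0,40],-7],[0.3,[0,0,80],-14],[0.3,[0,0,120],-21],[0.3,[0,0,160],-28],[0.3,[0,0,200],-35]]' 40; python3 -c "
from h import *
tgt([.566,.006,.2],113)"
```

```text
t: 2.03
tcp_pos: [0.4078, -0.2001, 0.2316]
orientation: [-1.571, -0.001, -0.038]
force: [0.5, -0.8, -0.6]
width: 0.0596
t 2.03 tcp [ 0.4078 -0.2001  0.2316] yaw -2.18 j [-0.64  0.09 -0.18  1.29 -0.    0.97] w 0.0596
F [ 0.54 -0.78 -0.62] T [-0.081 -0.047  0.019]
shift xyz mm [150.2  31.6 212. ] spin -115.2
```

```bash
python3 -m handwheel '[[0.3,[23,0,32],-7],[0.3,[46,0,64],-14],[0.3,[69,0,96],-21],[0.3,[92,0,128],-28],[0.3,[115,0,160],-35]]' 40; python3 -c "
from h import *
tgt([.566,.006,.2],113)"
```

```text
t: 2.45
tcp_pos: [0.5298, -0.0426, 0.2318]
orientation: [-1.572, -0.001, 0.579]
force: [0.4, -1.7, -0.2]
width: 0.0601
t 2.45 tcp [ 0.5298 -0.0426  0.2318] yaw 33.18 j [-0.24  0.23 -0.02  1.32 -0.    0.75] w 0.0601
F [ 0.38 -1.71 -0.24] T [-0.119 -0.053 -0.015]
shift xyz mm [56.9 31.8 20.9] spin -79.8
```

```bash
python3 -m handwheel '[[0.3,[28,15,10],-7],[0.3,[57,32,21],-14],[0.3,[57,32,21],-21],[0.3,[57,32,21],-28],[0.3,[57,32,21],-35]]' 40; python3 -c "
from h import *
tgt([.566,.006,.15],113)"
```

```text
t: 2.87
tcp_pos: [0.5661, 0.007, 0.1991]
orientation: [-1.571, 0.001, 1.198]
force: [-0.1, -0.5, 0.3]
width: 0.0603
t 2.87 tcp [0.5661 0.007  0.1991] yaw 68.61 j [-0.14  0.3  -0.01  1.27 -0.    0.24] w 0.0603
F [-0.08 -0.48  0.34] T [ 0.071 -0.008  0.01 ]
shift xyz mm [-0.9 49.1 -0.2] spin -44.4
```

```bash
python3 -m handwheel '[[0.3,[0,0,0],-7],[0.3,[0,0,0],-14],[0.3,[0,0,0],-21],[0.3,[0,0,0],-28],[0.3,[0,0,0],-35]]' 40; python3 -c "
from h import *
tgt([.566,.006,.10],113)"
```

```text
t: 3.28
tcp_pos: [0.5661, 0.007, 0.1991]
orientation: [-1.571, 0.001, 1.815]
force: [-0.3, -0.6, 0.3]
width: 0.0596
t 3.28 tcp [0.5661 0.007  0.1991] yaw 103.97 j [-0.14  0.3  -0.01  1.27 -0.   -0.38] w 0.0596
F [-0.27 -0.63  0.27] T [ 0.009 -0.034  0.027]
shift xyz mm [-0.9 99.1  0.4] spin -9.0
```

```bash
python3 -m handwheel '[[0.3,[0,35,0],-5],[0.3,[-1,70,0],-9],[0.3,[-1,99,0],-9],[0.3,[-1,99,0],-9]]' 40
cat > look.py <<'E'
import sys
from h import *
n=sys.argv[1]; ims=[]
F={}
for c,(x,y,w,h) in (("side",(230,160,100,100)),("top",(280,170,130,100))):
    f=F[c]=ctrl.grab_frame(c); ims.append(cv2.resize(f["pixels"][y:y+h,x:x+w],(int(400*w/h*.85),340),interpolation=cv2.INTER_CUBIC))
h=np.hstack(ims)[:,:800]; cv2.imwrite(f"pics/{n}.png",h[:,:,::-1])
E
python3 look.py c1;python3 -c "
from h import *
tgt([.566,.006,.049],113)"
```

```text
t: 3.62
tcp_pos: [0.5634, 0.0063, 0.095]
orientation: [-1.563, -0.004, 1.971]
force: [-1.1, -0.0, -1.3]
width: 0.0597
t 3.72 tcp [0.5661 0.006  0.1002] yaw 112.93 j [-0.14  0.36 -0.18  1.03 -0.   -0.54] w 0.0597
F [0.   0.09 0.56] T [ 0.008 -0.01   0.011]
shift xyz mm [ 0.  51.2  0. ] spin -0.1
```

View pics/c1.png

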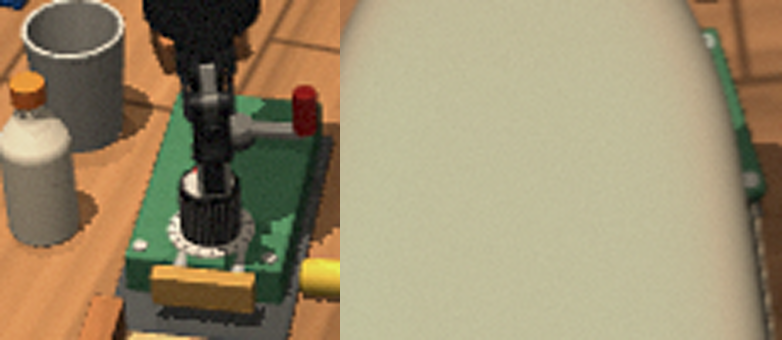

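The side view shows the fingers centred over the dial (crop ~(207,180)). The arm blocks the top view. I'll descend.

```bash
python3 -m handwheel '[[0.3,[0,12,0],0],[0.3,[0,24,0],0],[0.3,[0,37,0],0],[0.3,[0,51,0],0],[0.3,[0,51,0],0]]' 40; python3 look.py c2;python3 -c "
from h import *
tgt([.566,.006,.049],113)"
```

```text
t: 4.13
tcp_pos: [0.5664, 0.006, 0.0495]
orientation: [-1.569, 0.0, 1.971]
force: [-0.1, -0.5, -0.9]
width: 0.0595
t 4.23 tcp [0.5671 0.0059 0.0511] yaw 112.92 j [-0.14  0.4  -0.26  0.92 -0.   -0.54] w 0.0597
F [ 0.16 -0.52  0.07] T [ 0.038 -0.064 -0.024]
shift xyz mm [0.5 2.1 0.9] spin -0.1
```

View pics/c2.png

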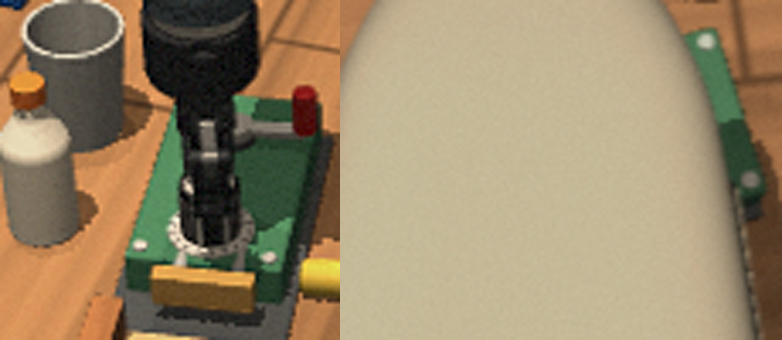

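The fingers straddle the dial and nothing is touching. I'll close gently.

```bash
python3 -m handwheel '[[0.5,[0,0,0],0],[0.7,[0,0,0],0],[0.7,[0,0,0],0],[0.7,[0,0,0],0]]' 40;python3 -c "
from h import *
tgt([.566,.006,.049],113)"
```

```text
t: 4.57
tcp_pos: [0.5679, 0.0068, 0.0534]
orientation: [-1.574, 0.001, 1.972]
force: [-2.2, 5.6, 10.4]
width: 0.0412
t 4.57 tcp [0.5679 0.0068 0.0534] yaw 112.99 j [-0.14  0.4  -0.25  0.92  0.   -0.54] w 0.0412
F [-2.18  5.58 10.4 ] T [1.072 0.621 0.244]
shift xyz mm [0.  4.4 2.1] spin -0.0
```

```bash
cat > s.py <<'E'
from h import *
s=ctrl.sense(); o=s["orientation"]
print("t",round(s["t"],2),"tcp",np.round(s["tcp_pos"],4),"yaw",round(np.degrees(o[2]),2),"rp",np.degrees(o[:2]).round(2),"w",round(s["width"],4),"j6",round(s["joint_pos"][5],3),"F",np.round(s["force"],2),"T",np.round(s["wrist_torque"],3),"tau6",round(s["joint_efforts"][5],3))
E
python3 -m handwheel '[[0.7,[0,0,0],0],[0.7,[0,0,0],0]]' 40 >/dev/null; python3 s.py; python3 -m handwheel '[[0.7,[0,0,0],4],[0.7,[0,0,0],8],[0.7,[0,0,0],12],[0.7,[0,0,0],12]]' 40;python3 s.py
```

```text
t 4.73 tcp [0.5679 0.0068 0.0536] yaw 113.0 rp [-9.02e+01  6.00e-02] w 0.0406 j6 -0.538 F [-0.07  0.38 -7.12] T [-0.128 -0.026  0.096] tau6 0.132
t: 5.07
tcp_pos: [0.5679, 0.0065, 0.0537]
orientation: [-1.574, 0.001, 1.759]
force: [0.8, -1.0, -7.4]
width: 0.0405
t 5.07 tcp [0.5679 0.0065 0.0537] yaw 100.79 rp [-9.018e+01  4.000e-02] w 0.0405 j6 -0.325 F [ 0.76 -1.   -7.39] T [-0.644 -0.133 -0.075] tau6 1.194
```

```bash
python3 -m handwheel '[[0.7,[0,0,0],5],[0.7,[0,0,0],10],[0.7,[0,0,0],15],[0.7,[0,0,0],20],[0.7,[0,0,0],25]]' 40 >/dev/null;python3 s.py;  python3 -m handwheel '[[0.7,[0,0,0],5],[0.7,[0,0,0],10],[0.7,[0,0,0],15],[0.7,[0,0,0],20],[0.7,[0,0,0],25]]' 40 >/dev/null;python3 s.py;python3 -m handwheel '[[0.7,[0,0,0],5],[0.7,[0,0,0],10],[0.7,[0,0,0],15],[0.7,[0,0,0],20],[0.7,[0,0,0],25]]' 40 >/dev/null;python3 s.py
```

```text
t 5.48 tcp [0.5679 0.0059 0.0537] yaw 75.67 rp [-9.018e+01  4.000e-02] w 0.0403 j6 0.113 F [ 0.88 -2.73 -8.66] T [-0.809 -0.069  0.257] tau6 -1.629
t 5.9 tcp [0.5675 0.0052 0.0537] yaw 50.56 rp [-9.018e+01  5.000e-02] w 0.0407 j6 0.551 F [-0.9  -3.58 -4.1 ] T [-0.894  0.581  0.146] tau6 -1.513
t 6.32 tcp [0.5669 0.0049 0.0537] yaw 25.46 rp [-9.019e+01  7.000e-02] w 0.0406 j6 0.989 F [-3.72 -1.6  -2.84] T [-0.643  0.906  0.08 ] tau6 -1.673
```

```bash
for k in 1 2 ; do python3 -m handwheel '[[0.7,[0,0,0],3],[0.7,[0,0,0],6],[0.7,[0,0,0],6]]' 40 >/dev/null;python3 s.py; done; for k in 1 2 3; do python3 -m handwheel '[[0.7,[0,0,0],1.5],[0.7,[0,0,0],3],[0.7,[0,0,0],3]]' 40 >/dev/null;python3 s.py; done
```

```text
t 6.57 tcp [0.5667 0.0048 0.0537] yaw 19.42 rp [-9.019e+01  8.000e-02] w 0.0405 j6 1.094 F [ 0.59 -0.57 -5.61] T [-0.193  0.097 -0.129] tau6 0.843
t 6.82 tcp [0.5666 0.0048 0.0537] yaw 13.49 rp [-9.019e+01  8.000e-02] w 0.0408 j6 1.198 F [-0.55 -0.62 -6.59] T [-0.162  0.241  0.125] tau6 1.011
t 7.07 tcp [0.5665 0.0047 0.0537] yaw 10.64 rp [-9.019e+01  9.000e-02] w 0.0405 j6 1.247 F [-0.64 -0.66 -7.21] T [-0.187  0.241  0.086] tau6 0.567
t 7.32 tcp [0.5664 0.0047 0.0537] yaw 7.65 rp [-9.019e+01  9.000e-02] w 0.0407 j6 1.299 F [-0.41 -0.82 -2.78] T [-0.207  0.454  0.014] tau6 0.471
t 7.57 tcp [0.5663 0.0047 0.0537] yaw 4.67 rp [-9.02e+01  9.00e-02] w 0.0406 j6 1.351 F [-1.98 -0.77 -5.67] T [-0.141  0.437 -0.114] tau6 0.4
```

```bash
for k in 1 2 3 4; do python3 -m handwheel '[[0.7,[0,0,0],1.5],[0.7,[0,0,0],3],[0.7,[0,0,0],3]]' 40 >/dev/null;python3 s.py; done
```

```text
t 7.82 tcp [0.5663 0.0047 0.0537] yaw 1.71 rp [-9.019e+01  9.000e-02] w 0.0407 j6 1.403 F [-1.22 -0.55 -6.64] T [-0.135  0.419  0.004] tau6 0.373
t 8.07 tcp [0.5661 0.0047 0.0537] yaw -1.24 rp [-9.02e+01  9.00e-02] w 0.0407 j6 1.454 F [-1.24 -0.31 -5.45] T [-0.133  0.296 -0.117] tau6 0.324
t 8.32 tcp [0.5661 0.0047 0.0537] yaw -4.17 rp [-9.02e+01  9.00e-02] w 0.0408 j6 1.506 F [-1.54 -1.03 -7.26] T [-0.127  0.328 -0.059] tau6 0.433
t 8.57 tcp [0.566  0.0048 0.0537] yaw -7.19 rp [-9.02e+01  9.00e-02] w 0.0405 j6 1.558 F [-0.95 -1.22 -7.19] T [-0.162  0.349  0.103] tau6 0.564
```

```bash
for k in 1 2 ; do python3 -m handwheel '[[0.7,[0,0,0],1.5],[0.7,[0,0,0],3],[0.7,[0,0,0],3]]' 40 >/dev/null;python3 s.py; done
```

```text
t 8.82 tcp [0.5659 0.0048 0.0537] yaw -10.19 rp [-9.021e+01  8.000e-02] w 0.0407 j6 1.611 F [-1.03 -0.56 -4.37] T [-0.12   0.386  0.013] tau6 0.494
t 9.07 tcp [0.5658 0.0048 0.0537] yaw -13.16 rp [-9.021e+01  8.000e-02] w 0.0406 j6 1.663 F [-0.62  0.91 -8.44] T [-0.04   0.412 -0.06 ] tau6 0.466
```

Not the stop yet. I'll carry on past the half-click in bigger steps, then in small steps near -23°.

```bash
python3 -m handwheel '[[0.7,[0,0,0],3],[0.7,[0,0,0],6],[0.7,[0,0,0],6]]' 40 >/dev/null;python3 s.py;for k in 1 2 3; do python3 -m handwheel '[[0.7,[0,0,0],1.5],[0.7,[0,0,0],3],[0.7,[0,0,0],3]]' 40 >/dev/null;python3 s.py; done
```

```text
t 9.32 tcp [0.5657 0.0049 0.0537] yaw -19.19 rp [-9.021e+01  7.000e-02] w 0.0408 j6 1.768 F [-1.98 -0.83 -3.53] T [-0.159  0.663 -0.115] tau6 0.816
t 9.57 tcp [0.5656 0.0049 0.0536] yaw -22.1 rp [-9.021e+01  8.000e-02] w 0.0409 j6 1.819 F [-0.41  0.8  -6.33] T [ 0.012  0.451 -0.233] tau6 0.258
t 9.82 tcp [0.5656 0.005  0.0537] yaw -25.04 rp [-9.022e+01  7.000e-02] w 0.0404 j6 1.87 F [-1.26 -0.96 -6.82] T [0.002 0.638 0.756] tau6 1.258
t 10.07 tcp [0.5656 0.0049 0.0538] yaw -27.97 rp [-9.024e+01  4.000e-02] w 0.0409 j6 1.921 F [-1.83 -0.83 -5.74] T [-0.24   0.422  0.744] tau6 1.206
```

The torque reached 0.75 N m, which is the end stop, and the 40 N grip slipped a little there. I'll unwind the springy part, release so the dial sits in the stop click, then regrip harder.

```bash
for k in 1 2; do python3 -m handwheel '[[0.7,[0,0,0],-1.5],[0.7,[0,0,0],-2.5],[0.7,[0,0,0],-2.5]]' 40 >/dev/null;python3 s.py;done
```

```text
t 10.32 tcp [0.5656 0.0049 0.0537] yaw -25.39 rp [-9.023e+01  5.000e-02] w 0.0407 j6 1.876 F [-0.55 -0.62 -7.98] T [-0.101  0.144 -0.161] tau6 -0.52
t 10.57 tcp [0.5657 0.0049 0.0537] yaw -22.84 rp [-9.022e+01  5.000e-02] w 0.0405 j6 1.832 F [-1.04 -0.06 -6.41] T [-0.122  0.241 -0.157] tau6 -0.505
```

```bash
python3 -m handwheel '[[0.5,[0,0,0],0],[0.3,[0,0,0],0],[0.3,[0,0,0],0],[0.3,[0,0,0],0]]' 40 ;python3 s.py;  python3 -m handwheel '[[0.3,[0,-40,0],0],[0.3,[0,-80,0],0],[0.3,[0,-120,0],0],[0.3,[0,-130,0],0],[0.3,[0,-130,0],0]]' 40; python3 s.py; python3 look.py d1
```

```text
t: 10.9
tcp_pos: [0.5663, 0.0049, 0.0544]
orientation: [-1.574, -0.001, -0.399]
force: [0.3, 0.6, 0.6]
width: 0.0597
t 10.9 tcp [0.5663 0.0049 0.0544] yaw -22.84 rp [-9.02e+01 -3.00e-02] w 0.0597 j6 1.832 F [0.27 0.59 0.63] T [-0.024  0.027 -0.005] tau6 0.004
t: 11.32
tcp_pos: [0.5682, 0.0051, 0.1885]
orientation: [-1.572, -0.008, -0.399]
force: [0.3, -0.6, 0.0]
width: 0.0599
t 11.32 tcp [0.5682 0.0051 0.1885] yaw -22.85 rp [-90.08  -0.45] w 0.0599 j6 1.833 F [ 0.27 -0.63  0.03] T [-0.04   0.015  0.068] tau6 0.0
```

View pics/d1.png

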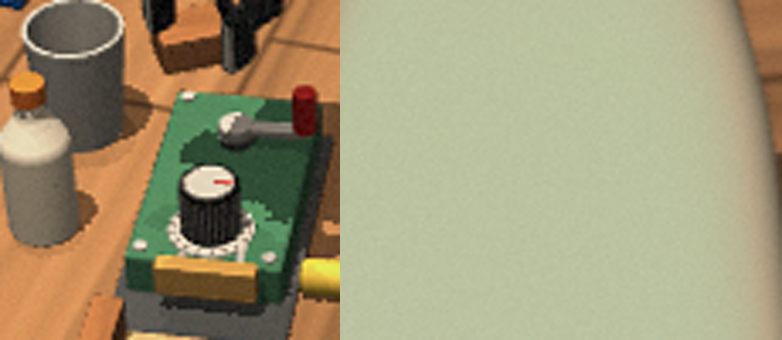

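The pointer is clear in the side view at crop (220,182). I'll measure its world angle now and compare it with the start picture.

```bash
cat > ptr.py <<'E'
import sys
from h import *
f=ctrl.grab_frame("side"); cv2.imwrite(f"pics/{sys.argv[1]}.png",f["pixels"][:,:,::-1])
def ang(img):
    p=img.astype(float)[200:228,276:306]; w=np.clip(p[:,:,0]-p[:,:,1:].max(2)-25,0,None)  # redness
    ys,xs=np.nonzero(w); ww=w[ys,xs]
    P=np.array([back(f,(x+276,y+200),.082)[:2] for x,y in zip(xs,ys)])
    m=(P*ww[:,None]).sum(0)/ww.sum(); 
    # white top centroid
    ctr=back(f,(291.4,213.7),.082)[:2]
    d=m-ctr
    q=P-m; C=(q*ww[:,None]).T@q; ev,V=np.linalg.eigh(C); v=V[:,1]; v=v*np.sign(v@d)
    return len(ww), (d*1000).round(1), np.degrees(np.arctan2(d[1],d[0])).round(1), np.degrees(np.arctan2(v[1],v[0])).round(1)
for n in ["a_side"]+sys.argv[1:]: print(n,ang(cv2.imread(f"pics/{n}.png")[:,:,::-1]))
E
python3 ptr.py d2
```

```text
a_side (17, array([ 20.2, -14.3]), np.float64(-35.3), np.float64(-32.2))
d2 (16, array([  6.8, -11.9]), np.float64(-60.4), np.float64(-25.5))
```

Run:
```python
from h import *
f=ctrl.grab_frame("side")
ctr=back(f,(291.4,213.7),.082)[:2]
for n in("a_side","d2"):
    p=cv2.imread(f"pics/{n}.png")[:,:,::-1].astype(int)[203:222,280:304]
    w=p[:,:,0]-p[:,:,1:].max(2)
    print(n); print(w)
```

```text
a_side
[[-52 -50 -52 -51 -51 -50 -50 -49 -47 -49 -49 -54 -52 -53 -46 -29  -6   2
    1   7   5   1  -4 -32]
 [-49 -48 -51 -49 -50 -48 -47 -49 -47 -50 -52 -51 -48 -52 -50 -50 -50 -37
  -35 -21 -19 -37 -48 -50]
 [-53 -49 -52 -48 -49 -53 -49 -46 -48 -51 -47 -48 -50 -50 -50 -50 -50 -50
  -51 -49 -48 -48 -52 -51]
 [-52 -49 -54 -47 -47 -50 -52 -50 -51 -51 -53 -49 -48 -54 -47 -50 -51 -49
  -49 -49 -50 -52 -49 -50]
 [-53 -52 -48 -53 -51 -48 -47 -52 -53 -51 -52 -51 -49 -52 -52 -51 -52 -49
  -50 -49 -48 -50 -51 -49]
 [-49 -50 -50 -49 -49 -51 -56 -56 -34 -29 -13 -15 -14 -16 -34 -42 -53 -53
  -51 -52 -51 -49 -50 -48]
 [-52 -50 -51 -50 -51 -55 -10  67  24  -3   5   7   8   7   6   4  -8 -34
  -52 -50 -48 -49 -50 -51]
 [-48 -48 -49 -49 -25  -8  27 108 135  30  -1   4   5   5   3   7   5   6
  -31 -55 -50 -51 -50 -51]
 [-53 -51 -46 -37   3   0   1  14  99 140  65   0   6   7   8   4   5   8
    6 -35 -54 -51 -49 -51]
 [-49 -47 -48  -3  10   5   0  -3  12  87  90  12   2   5   7   5   4   4
    7  -4 -34 -51 -51 -49]
 [-51 -50 -36   5   8   7   8   1   0   3   4   1   4   6   7   5   5   6
    8  -5
[... 2049 characters left out ...]
54 -22   8  15  15  17  15  14  17  13  14  15  13  12  12  15  20
    8   3  -9 -28 -31 -28]
 [-52 -52 -24   4   8  15  14  13  12  14  15  14  13  16  15  14  14  12
    5  -1  -7 -31 -28 -29]
 [-53 -53 -25   5   1   6   8  17  19  16  12  13  14  16  16  14   4   2
   -9   0  -6 -29 -32 -26]
 [-53 -50 -24   7   0  -3   4   7   7   8  13  10   8  10   5   2   1   3
    3   8  -7 -29 -33 -28]
 [-53 -56 -37   7   2   3  -1   2  -4   4   1   4  -1   2  -3  -1   1   1
    1   1 -14 -47 -51 -28]
 [-54 -51 -34   4   6  -1   3   1   3   1  -1   4   4   1   1   2   3   5
    4   6 -11 -49 -60 -56]
 [-53 -50 -36   6   4  -1   5  -1   5   1  -1  -1  -4   0   2  -3   3   1
    2   2   3 -16 -49 -58]]
```

```bash
sed -i 's/\[200:228,276:306\]/[203:222,280:304]/; s/-25,0/-45,0/; s/x+276,y+200/x+280,y+203/' ptr.py; sed -i 's/^f=ctrl.*$/f=ctrl.grab_frame("side")\nif sys.argv[1]!="d2": cv2.imwrite(f"pics\/{sys.argv[1]}.png",f["pixels"][:,:,::-1])/' ptr.py; python3 ptr.py d2
```

```text
a_side (8, array([10.2, -8.1]), np.float64(-38.5), np.float64(-36.4))
d2 (6, array([-7.7, -4.9]), np.float64(-147.4), np.float64(-163.3))
```

The pointer turned about 127° clockwise by the picture (rough), so I can't be sure from that alone that the dial rests at the stop. I'll regrip at 60 N and probe the stop with settled torque readings.

```bash
python3 -c "
from h import *
tgt([.566,.005,.051],-22.85)"
```

```text
t 11.57 tcp [0.5657 0.0054 0.1827] yaw -22.85 j [-0.14  0.31 -0.04  1.23 -0.    1.83] w 0.0601
F [-0.22  0.66 -0.47] T [ 0.002  0.041 -0.027]
shift xyz mm [  0.7 131.7   0.3] spin 0.0
```

```bash
python3 -m handwheel '[[0.3,[0,40,0],0],[0.3,[0,80,0],0],[0.3,[0,105,0],0],[0.3,[0,120,0],0],[0.3,[0,130,0],0]]' 60; python3 -m handwheel '[[0.3,[0,0,0],0],[0.3,[0,0,0],0]]' 60 ; python3 s.py; python3 -m handwheel '[[0.5,[0,0,0],0],[0.7,[0,0,0],0],[0.7,[0,0,0],0],[0.7,[0,0,0],0],[0.7,[0,0,0],0]]' 60;python3 s.py; python3 -m handwheel '[[0.7,[0,0,0],0],[0.7,[0,0,0],0],[0.7,[0,0,0],0]]' 60;python3 s.py
```

```text
t: 11.98
tcp_pos: [0.5634, 0.0052, 0.0494]
orientation: [-1.576, 0.007, -0.399]
force: [-0.2, 0.5, 0.6]
width: 0.0597
t: 12.15
tcp_pos: [0.5628, 0.0053, 0.0485]
orientation: [-1.577, 0.009, -0.399]
force: [-0.8, 0.0, -0.3]
width: 0.0597
t 12.15 tcp [0.5628 0.0053 0.0485] yaw -22.86 rp [-90.35   0.53] w 0.0597 j6 1.832 F [-0.81  0.04 -0.28] T [-0.015 -0.006  0.   ] tau6 0.0
t: 12.57
tcp_pos: [0.5652, 0.0043, 0.0503]
orientation: [-1.576, 0.004, -0.4]
force: [5.4, -3.5, -0.9]
width: 0.0407
t 12.57 tcp [0.5652 0.0043 0.0503] yaw -22.9 rp [-90.32   0.21] w 0.0407 j6 1.832 F [ 5.36 -3.52 -0.86] T [-0.697 -1.055 -0.144] tau6 -0.145
t: 12.82
tcp_pos: [0.5652, 0.0043, 0.0503]
orientation: [-1.576, 0.003, -0.4]
force: [2.2, -0.9, -9.9]
width: 0.0405
t 12.82 tcp [0.5652 0.0043 0.0503] yaw -22.9 rp [-90.32   0.2 ] w 0.0405 j6 1.832 F [ 2.17 -0.93 -9.89] T [-0.11  -0.247 -0.196] tau6 -0.172
```

```bash
for k in 1 2 3 4; do python3 -m handwheel '[[0.7,[0,0,0],1.5],[0.7,[0,0,0],1.5],[0.7,[0,0,0],1.5],[0.7,[0,0,0],1.5]]' 60 >/dev/null;python3 s.py;done
```

```text
t 13.15 tcp [0.5652 0.0044 0.0503] yaw -24.36 rp [-90.32   0.2 ] w 0.0408 j6 1.858 F [  1.12   0.1  -10.57] T [ 0.073 -0.175 -0.059] tau6 -0.051
t 13.48 tcp [0.5652 0.0044 0.0503] yaw -25.78 rp [-90.33   0.19] w 0.0408 j6 1.882 F [ 0.72 -0.55 -8.47] T [ 0.005 -0.074  0.82 ] tau6 0.783
t 13.82 tcp [0.5651 0.0045 0.0503] yaw -27.23 rp [-90.34   0.19] w 0.0404 j6 1.908 F [ 1.02 -0.85 -8.76] T [-0.117 -0.084  1.884] tau6 1.873
t 14.15 tcp [0.5654 0.0051 0.0503] yaw -28.66 rp [-90.27   0.18] w 0.0408 j6 1.933 F [  4.15   4.25 -11.36] T [ 0.937 -0.75   1.277] tau6 1.297
```

```bash
for k in 1 2; do python3 -m handwheel '[[0.7,[0,0,0],-1],[0.7,[0,0,0],-1],[0.7,[0,0,0],-1]]' 60 >/dev/null;python3 s.py;done
```

```text
t 14.4 tcp [0.5655 0.0051 0.0503] yaw -27.67 rp [-90.25   0.18] w 0.0405 j6 1.916 F [  3.25   1.9  -10.25] T [ 0.577 -0.498  0.716] tau6 0.618
t 14.65 tcp [0.5655 0.0051 0.0503] yaw -26.71 rp [-90.24   0.19] w 0.0406 j6 1.899 F [  3.57   2.22 -10.83] T [ 0.546 -0.5   -0.025] tau6 -0.061
```

```bash
python3 -m handwheel '[[0.7,[0,0,0],-5],[0.7,[0,0,0],-10],[0.7,[0,0,0],-15],[0.7,[0,0,0],-20],[0.7,[0,0,0],-20]]' 60 >/dev/null;python3 s.py;  python3 -m handwheel '[[0.7,[0,0,0],-5],[0.7,[0,0,0],-10],[0.7,[0,0,0],-15],[0.7,[0,0,0],-20],[0.7,[0,0,0],-20]]' 60 >/dev/null;python3 s.py; python3 -m handwheel '[[0.7,[0,0,0],-5],[0.7,[0,0,0],-10],[0.7,[0,0,0],-15],[0.7,[0,0,0],-20],[0.7,[0,0,0],-20]]' 60 >/dev/null;python3 s.py;python3 -c "
from h import *
tgt([.566,.005,.051],53.3)"
```

```text
t 15.07 tcp [0.566  0.0049 0.0503] yaw -6.44 rp [-90.16   0.21] w 0.0409 j6 1.545 F [  4.68   1.16 -12.66] T [ 0.388 -0.829  0.014] tau6 -1.498
t 15.48 tcp [0.5664 0.0049 0.0503] yaw 13.82 rp [-90.08   0.21] w 0.0409 j6 1.191 F [  5.32   2.77 -12.79] T [ 0.525 -1.     0.028] tau6 -1.564
t 15.9 tcp [0.5669 0.005  0.0503] yaw 34.09 rp [-90.01   0.17] w 0.0406 j6 0.838 F [  4.35   3.09 -11.78] T [ 0.614 -0.91  -0.048] tau6 -1.607
t 15.9 tcp [0.5669 0.005  0.0503] yaw 34.09 j [-0.14  0.4  -0.25  0.92 -0.    0.84] w 0.0406
F [  4.35   3.09 -11.78] T [ 0.614 -0.91  -0.048]
shift xyz mm [-0.7 -0.7  0.5] spin -19.2
```

```bash
python3 -m handwheel '[[0.7,[0,0,0],-5],[0.7,[0,0,0],-10],[0.7,[0,0,0],-15],[0.7,[0,0,0],-19.5],[0.7,[0,0,0],-19.5]]' 60 >/dev/null;python3 s.py; python3 -m handwheel '[[0.7,[0,0,0],0],[0.7,[0,0,0],0]]' 60 >/dev/null;python3 s.py;  python3 -m handwheel '[[0.5,[0,0,0],0],[0.3,[0,0,0],0],[0.3,[0,0,0],0],[0.3,[0,0,0],0]]' 60 >/dev/null;python3 s.py;  python3 -m handwheel '[[0.3,[0,-40,0],0],[0.3,[0,-80,0],0],[0.3,[0,-120,0],0],[0.3,[0,-130,0],0],[0.3,[0,-130,0],0]]' 40; python3 s.py; python3 look.py e1; python3 ptr.py e2 d2
```

```text
t 16.32 tcp [0.5673 0.0053 0.0503] yaw 53.85 rp [-89.97   0.11] w 0.0405 j6 0.493 F [  5.17   4.52 -12.  ] T [ 0.687 -0.967 -0.027] tau6 -1.468
t 16.48 tcp [0.5673 0.0053 0.0503] yaw 53.83 rp [-89.97   0.1 ] w 0.0409 j6 0.494 F [  2.72   3.19 -10.67] T [ 0.392 -0.55  -0.097] tau6 -0.186
t 16.82 tcp [0.5675 0.005  0.051 ] yaw 53.8 rp [-90.04   0.1 ] w 0.0595 j6 0.494 F [-0.32  0.12  0.06] T [0.016 0.015 0.007] tau6 0.004
t: 17.23
tcp_pos: [0.5692, 0.0049, 0.1851]
orientation: [-1.578, -0.002, 0.939]
force: [0.5, 0.0, -0.4]
width: 0.0594
t 17.23 tcp [0.5692 0.0049 0.1851] yaw 53.8 rp [-9.041e+01 -9.000e-02] w 0.0594 j6 0.494 F [ 0.48  0.04 -0.4 ] T [ 0.029 -0.019 -0.008] tau6 0.0
a_side (8, array([10.2, -8.1]), np.float64(-38.5), np.float64(-36.4))
e2 (6, array([  1.9, -11.7]), np.float64(-80.8), np.float64(-89.1))
d2 (6, array([-7.7, -4.9]), np.float64(-147.4), np.float64(-163.3))
```

View pics/e1.png

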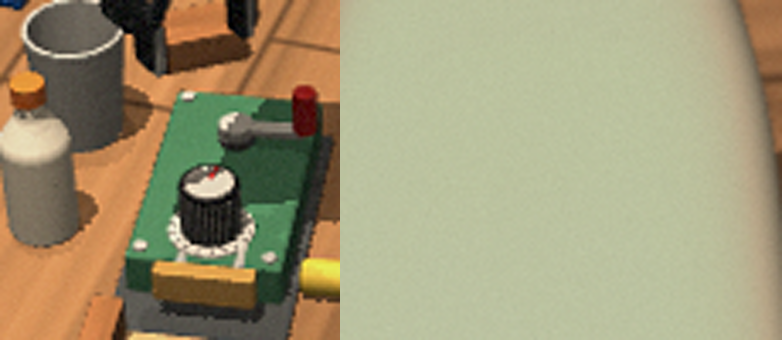

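```bash
cat > fit.py <<'E'
from h import *
from scipy.optimize import least_squares
f=ctrl.grab_frame("side")
names=["a_side","d2","e2"]; W=[]
for n in names:
    p=cv2.imread(f"pics/{n}.png")[:,:,::-1].astype(float)[203:222,280:304]
    w=p[:,:,0]-p[:,:,1:].max(2); b=12 if n=="d2" else 6
    # redness fraction
    W.append(np.clip((w-b)/140,0,1.1))
S=6
sub=(np.arange(S)+.5)/S-.5
yy,xx=np.mgrid[203:222,280:304]
G=np.array([back(f,(x+dx,y+dy),.082)[:2] for y,x in zip(yy.ravel(),xx.ravel()) for dy in sub for dx in sub])
def ren(c,th,r0,r1,hw):
    d=(G-c)*1000; u=d@[np.cos(th),np.sin(th)]; v=d@[-np.sin(th),np.cos(th)]
    s=lambda t:1/(1+np.exp(-t/.25))
    m=s(u-r0)*s(r1-u)*s(hw-np.abs(v))
    return m.reshape(yy.shape+(S*S,)).mean(-1)
valid=np.s_[5:17,2:20]
def run(fun,x0):
    best=None
    for s in range(len(x0)):
        r=least_squares(lambda p:np.concatenate([(ren(*a)-w)[valid].ravel() for a,w in zip(fun(p),W)]),x0[s],diff_step=1e-3,x_scale=[1,1,.1,.1,.1,1,1,1][:len(x0[s])])
        if best is None or r.cost<best.cost: best=r
    return best
c0=back(f,(291.4,213.7),.082)[:2]*1000
free=lambda p:[(p[:2]/1000,t,p[5],p[6],p[7]) for t in p[2:5]]
st=[[c0[0]+dx,c0[1]+dy,-.63,-.63-d,-.63-e,2,16,1.2] for dx in(-3,0,3) for dy in(-4,0) for d,e in((2.09,.7),(2.44,1.05))]
r=run(free,st); print("free",r.cost,np.r_[r.x[:2],np.degrees(r.x[2:5]),r.x[5:]].round(1))
for nd,ne in((6,2),(7,3),(7,4),(6,3),(5,1),(6,1),(7,2),(8,4),(8,3)):
    fx=lambda p:[(p[:2]/1000,p[2]+k*np.radians(20),p[3],p[4],p[5]) for k in(0,-nd,-ne)]
    r=run(fx,[[c0[0]+dx,c0[1]+dy,-.63+dt,2,16,1.2] for dx in(-3,0,3) for dy in(-4,0) for dt in (-.15,.15)]); print(nd,ne,round(r.cost,3),np.r_[r.x[:2],np.degrees(r.x[2]),r.x[3:]].round(1))
E
python3 fit.py
```

```text
free 0.53068880575997 [ 564.7    8.5  -37.3 -165.4  -92.1    3.4   17.     1.6]
6 2 1.333 [564.3   9.3 -42.6   3.8  16.7   1.6]
7 3 0.631 [564.5   7.4 -31.4   2.8  16.6   1.6]
7 4 1.762 [566.1   6.9 -33.1   1.8  15.7   1.4]
6 3 1.033 [565.5   9.  -40.6   3.8  17.    1.6]
5 1 2.363 [564.   11.4 -49.    4.6  17.4   1.2]
6 1 2.262 [564.4   9.1 -39.2   3.6  16.7   1.3]
7 2 1.595 [563.2   7.5 -30.3   2.4  16.7   1.3]
8 4 1.67 [565.1   5.8 -20.3   1.8  14.3   1.6]
8 3 1.349 [563.3   5.9 -20.6   2.3  15.    1.5]
```

The joint fit to the pictures backs seven clicks to the stop and four back (cost 0.63 against 1.0 or more for the others). This agrees with the tool angles. Next is the lock lever.

```bash
python3 -c "
from h import *
tgt([.5316,-.1022,.13],99.5)"
```

```text
t 17.43 tcp [0.5669 0.0052 0.1796] yaw 53.8 j [-0.14  0.31 -0.04  1.22 -0.    0.49] w 0.0598
F [ 0.57 -0.62  0.39] T [ 0.005  0.039 -0.022]
shift xyz mm [-107.4   49.8  -35. ] spin -45.7
```

```bash
python3 -m handwheel '[[0.4,[-27,0,-9],-7],[0.4,[-54,0,-18],-14],[0.4,[-80,0,-26],-21],[0.4,[-107,20,-35],-28],[0.4,[-107,50,-35],-35]]' 25;python3 -c "
from h import *
tgt([.5316,-.1022,.1],99.5)"
```

```text
t: 17.85
tcp_pos: [0.5316, -0.1057, 0.13]
orientation: [-1.57, 0.004, 1.553]
force: [0.8, 0.3, -0.4]
width: 0.0513
t 17.85 tcp [ 0.5316 -0.1057  0.13  ] yaw 88.97 j [-0.35  0.29 -0.19  1.08 -0.   -0.33] w 0.0513
F [ 0.84  0.27 -0.38] T [ 0.047 -0.059  0.036]
shift xyz mm [ 3.7 30.   0. ] spin -10.5
```

```bash
python3 -m handwheel '[[0.4,[3,10,0],-6],[0.4,[3.5,25,0],-10.5],[0.4,[3.5,25,0],-10.5],[0.4,[3.5,25,0],-10.5]]' 25;python3 -c "
from h import *
tgt([.5316,-.1022,.06],99.5)"; python3 look.py f1
```

```text
t: 18.18
tcp_pos: [0.5306, -0.1021, 0.1036]
orientation: [-1.567, 0.002, 1.733]
force: [0.2, 0.1, 0.1]
width: 0.0513
t 18.18 tcp [ 0.5306 -0.1021  0.1036] yaw 99.32 j [-0.34  0.31 -0.24  1.02 -0.   -0.51] w 0.0513
F [0.16 0.15 0.14] T [ 0.012 -0.026  0.014]
shift xyz mm [-0.2 43.6 -1.1] spin -0.2
```

View pics/f1.png

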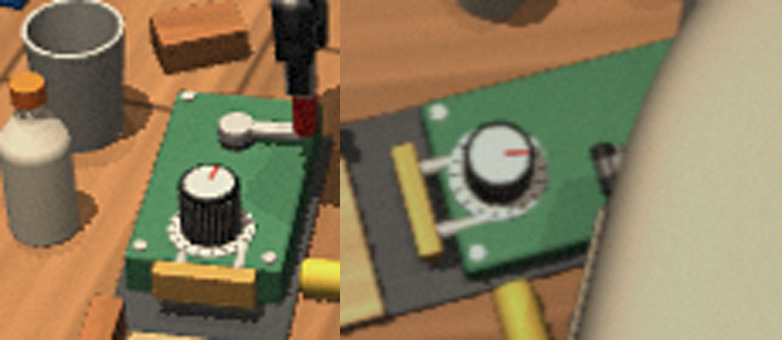

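The top view now shows the dial. Its pointer is horizontal right at crop (515,153), about 57° clockwise of the start, which is 3 clicks and matches 7 minus 4. I'll lower over the knob.

```bash
python3 -m handwheel '[[0.4,[0,14,-1],0],[0.4,[0,28,-1],0],[0.4,[0,43,-1],0],[0.4,[0,43,-1],0]]' 25;python3 s.py;python3 -m handwheel '[[0.6,[0,0,0],0],[0.8,[0,0,0],0],[0.9,[0,0,0],0],[0.9,[0,0,0],0]]' 25; python3 s.py; python3 look.py f2
```

```text
t: 18.62
tcp_pos: [0.5319, -0.1018, 0.0607]
orientation: [-1.567, 0.002, 1.732]
force: [-0.8, 0.7, 0.0]
width: 0.0514
t 18.62 tcp [ 0.5319 -0.1018  0.0607] yaw 99.26 rp [-89.8    0.14] w 0.0514 j6 -0.504 F [-0.77  0.72  0.03] T [ 0.004  0.034 -0.045] tau6 -0.009
t: 18.95
tcp_pos: [0.5325, -0.1019, 0.0618]
orientation: [-1.569, 0.003, 1.732]
force: [-0.5, 1.5, 3.7]
width: 0.0169
t 18.95 tcp [ 0.5325 -0.1019  0.0618] yaw 99.25 rp [-89.89   0.17] w 0.0169 j6 -0.503 F [-0.47  1.47  3.65] T [0.19  0.099 0.042] tau6 0.018
```

View pics/f2.png

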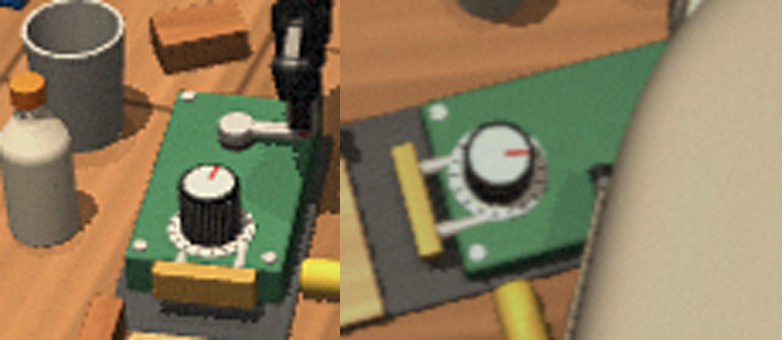

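```bash
python3 -m handwheel '[[0.9,[-5.2,0,-0.3],-6],[0.9,[-10.4,0,-1.1],-12],[0.9,[-15.5,0,-2.4],-18],[0.9,[-20.3,0,-4.3],-24],[0.9,[-25,0,-6.7],-30]]' 25;python3 s.py;python3 -m handwheel '[[0.9,[-5.2,0,-0.3],-6],[0.9,[-10.4,0,-1.1],-12],[0.9,[-15.5,0,-2.4],-18],[0.9,[-20.3,0,-4.3],-24],[0.9,[-20.3,0,-4.3],-24]]' 25;python3 s.py
```

```text
t: 19.47
tcp_pos: [0.5436, -0.1251, 0.0619]
orientation: [-1.569, 0.001, 2.261]
force: [3.9, 5.0, -3.3]
width: 0.0169
t 19.47 tcp [ 0.5436 -0.1251  0.0619] yaw 129.56 rp [-8.991e+01  8.000e-02] w 0.0169 j6 -1.066 F [ 3.94  4.97 -3.33] T [ 0.929 -0.744 -0.016] tau6 2.081
t: 19.88
tcp_pos: [0.5607, -0.138, 0.0619]
orientation: [-1.57, 0.001, 2.685]
force: [3.0, 2.4, -1.5]
width: 0.0171
t 19.88 tcp [ 0.5607 -0.138   0.0619] yaw 153.83 rp [-8.995e+01  7.000e-02] w 0.0171 j6 -1.5 F [ 2.97  2.37 -1.47] T [ 0.534 -0.549  0.034] tau6 -1.87
```

```bash
python3 -m handwheel '[[0.9,[-5.2,0,-0.3],-6],[0.9,[-10.4,0,-1.1],-12],[0.9,[-15.5,0,-2.4],-18],[0.9,[-18,0,-3.5],-21],[0.9,[-18,0,-3.5],-21]]' 25;python3 s.py; python3 -m handwheel '[[0.9,[-1.5,0,0],-1],[0.9,[-1.5,0,0],-1],[0.9,[-1.5,0,0],-1]]' 25;python3 s.py
```

```text
t: 20.3
tcp_pos: [0.5785, -0.1424, 0.0619]
orientation: [-1.57, 0.0, 3.051]
force: [0.8, 3.1, -1.2]
width: 0.0168
t 20.3 tcp [ 0.5785 -0.1424  0.0619] yaw 174.79 rp [-8.996e+01  3.000e-02] w 0.0168 j6 -1.862 F [ 0.81  3.07 -1.16] T [ 0.599 -0.193  0.098] tau6 -1.079
t: 20.55
tcp_pos: [0.5794, -0.1425, 0.0619]
orientation: [-1.57, -0.0, 3.066]
force: [-3.9, 1.0, 1.2]
width: 0.017
t 20.55 tcp [ 0.5794 -0.1425  0.0619] yaw 175.67 rp [-8.995e+01 -2.000e-02] w 0.017 j6 -1.876 F [-3.91  0.97  1.2 ] T [0.273 0.7   0.058] tau6 0.049
```

```bash
for k in 1 2; do python3 -m handwheel '[[0.9,[-1.5,0,0],-1],[0.9,[-1.5,0,0],-1],[0.9,[-1.5,0,0],-1]]' 25 >/dev/null;python3 s.py;done
```

```text
t 20.8 tcp [ 0.5804 -0.1425  0.0619] yaw 176.64 rp [-8.996e+01 -7.000e-02] w 0.0175 j6 -1.893 F [-4.89  1.14  1.68] T [0.263 0.946 0.143] tau6 0.092
t 21.05 tcp [ 0.5808 -0.1425  0.0618] yaw 177.6 rp [-89.95  -0.18] w 0.0169 j6 -1.909 F [-7.69  1.96  2.96] T [ 0.173  1.465 -0.023] tau6 -0.021
```

```bash
for k in 1 2; do python3 -m handwheel '[[0.9,[-2,0,0],0],[0.9,[-3,0,0],0],[0.9,[-3,0,0],0]]' 25 >/dev/null;python3 s.py;done
```

```text
t 21.3 tcp [ 0.581  -0.1425  0.0617] yaw 177.53 rp [-89.94  -0.5 ] w 0.0171 j6 -1.906 F [-15.83   0.4    8.84] T [0.131 3.202 0.06 ] tau6 0.047
t 21.55 tcp [ 0.5809 -0.1425  0.0617] yaw 177.46 rp [-89.92  -0.82] w 0.017 j6 -1.904 F [-18.     0.1    9.51] T [0.143 3.25  0.057] tau6 0.061
```

The lever is firmly at its end stop (18 N, no further motion). I'll release and lift.

```bash
python3 -m handwheel '[[0.7,[0,0,0],0],[0.5,[0,0,0],0],[0.4,[0,0,0],0],[0.4,[0,0,0],0]]' 25;python3 s.py; python3 -m handwheel '[[0.4,[0,-20,0],0],[0.4,[0,-60,0],0],[0.4,[0,-100,0],0],[0.4,[0,-130,0],0]]' 25; python3 -m handwheel '[[0.4,[30,0,-28],0],[0.4,[60,0,-56],0],[0.4,[90,0,-84],0],[0.4,[120,0,-112],0],[0.4,[150,0,-140],0]]'; python3 s.py
```

```text
t: 21.88
tcp_pos: [0.5817, -0.1428, 0.0619]
orientation: [-1.569, -0.013, 3.097]
force: [-0.4, 0.1, -0.8]
width: 0.0512
t 21.88 tcp [ 0.5817 -0.1428  0.0619] yaw 177.44 rp [-89.9   -0.74] w 0.0512 j6 -1.904 F [-0.42  0.06 -0.83] T [-0.003 -0.044 -0.025] tau6 0.006
t: 22.22
tcp_pos: [0.5841, -0.1428, 0.195]
orientation: [-1.568, -0.01, 3.097]
force: [0.6, -0.2, 0.2]
width: 0.0512
t: 22.63
tcp_pos: [0.4394, 0.0047, 0.1962]
orientation: [-1.568, -0.009, 3.096]
force: [0.9, 1.3, 0.8]
width: 0.0511
t 22.63 tcp [0.4394 0.0047 0.1962] yaw 177.41 rp [-89.85  -0.52] w 0.0511 j6 -1.704 F [0.86 1.35 0.76] T [ 0.015  0.005 -0.005] tau6 -1.143
```

```bash
python3 -m handwheel '[[0.4,[0,-10,40],0],[0.4,[0,-20,80],0],[0.4,[0,-30,120],0],[0.4,[0,-30,160],0],[0.4,[0,-30,200],0]]';python3 -m handwheel '[[0.4,[20,0,35],0],[0.4,[40,0,70],0],[0.4,[60,0,105],0],[0.4,[80,0,140],0],[0.4,[100,0,175],0]]';  python3 -m handwheel '[[0.4,[0,0,0],0],[0.4,[0,0,0],0],[0.4,[0,0,0],0]]'; python3 look.py g1
python3 - <<'E'
from h import *
f=ctrl.grab_frame("top"); cv2.imwrite("pics/g_top.png",f["pixels"][:,:,::-1])
g=ctrl.grab_frame("side"); cv2.imwrite("pics/g_side.png",g["pixels"][:,:,::-1])
print(proj(f,[.5665,.005,.082]))
E
```

```text
t: 23.05
tcp_pos: [0.431, -0.1967, 0.2278]
orientation: [-1.567, -0.006, 3.098]
force: [0.9, 0.2, -0.3]
width: 0.0511
t: 23.47
tcp_pos: [0.3223, -0.369, 0.2295]
orientation: [-1.566, -0.006, 3.098]
force: [0.8, -0.1, -0.2]
width: 0.0514
t: 23.72
tcp_pos: [0.3224, -0.369, 0.2295]
orientation: [-1.566, -0.005, 3.096]
force: [-1.1, 0.1, 1.0]
width: 0.0512
[327.08204034 214.68942455]
```

View pics/g1.png

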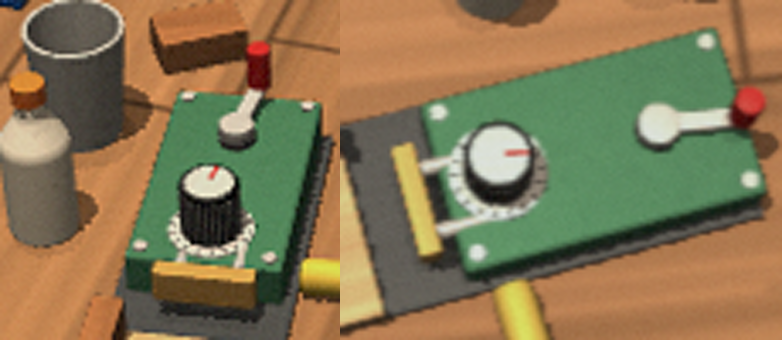

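View pics/g_top.png

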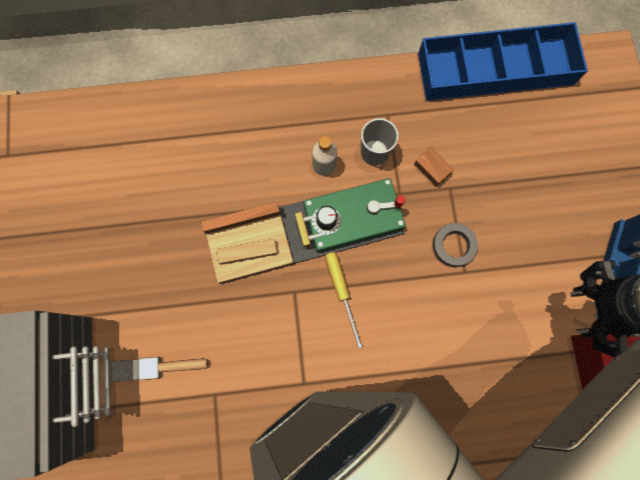

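Everything stands where it was, and the lever is swung over with its knob at about (400,200) in the top view. As a last numeric check I'll fit the top-view pointer and the lever angle.

Run:
```python
from h import *
f=ctrl.grab_frame("top")
for n in("a_top","g_top"):
    p=cv2.imread(f"pics/{n}.png")[:,:,::-1].astype(float); w=p[:,:,0]-p[:,:,1:].max(2)-40
    w=np.clip(w[206:224,318:336],0,None); ys,xs=np.nonzero(w); ww=w[ys,xs]
    P=np.array([back(f,(x+318,y+206),.082)[:2] for x,y in zip(xs,ys)])*1000
    m=(P*ww[:,None]).sum(0)/ww.sum(); q=P-m; ev,V=np.linalg.eigh((q*ww[:,None]).T@q); v=V[:,1]; d=m-[566.5,5]; v*=np.sign(v@d)
    print(n,len(ww),d.round(1),np.degrees(np.arctan2(d[1],d[0])),np.degrees(np.arctan2(v[1],v[0])))
k=back(f,(399.4,199.4),.088)[:2]; d=k-[.5811,-.0939]; print(k,np.hypot(*d),"lock rad",np.radians((np.degrees(np.arctan2(d[1],d[0]))%360)-188.4))
```

```text
a_top 13 [ 9.  -4.8] -28.207966408569032 -33.82633491177055
g_top 13 [-0.4 -8.9] -92.62413843040824 -92.27643645332424
[ 0.5792851  -0.14001617] 0.046151869612839916 lock rad 1.3848539318559225
```

```bash
python3 -c "
from station import ctrl
print(ctrl.sense()['t']); print(ctrl.hand_in())"
```

```text
23.9667
the job is handed in; nothing more can be done
None
```

The job is handed in at 24 s. The dial is four clicks back from its end stop and the lock lever is fully over at its locked end. However, I may have forced the end stop briefly on the way.

- **Dial:** I turned it clockwise seven clicks to the end stop, probed the stop, then turned it back 80° and let go. The top camera shows the pointer 58–64° clockwise of where it started, which is three clicks and fits seven minus four. The side-camera fit also favoured this count over the other click counts I tried.
- **Lock lever:** I gripped the knob and swung the lever until it stopped moving at 18 N. The last picture puts it at about 1.38 rad, against the 1.4 stop.
- **Other items:** the last pictures show everything else on the bench where it was, and the arm is clear.

**Where checks failed or disagreed:**
- **End stop torque:** when I probed the stop with the 60 N grip, I ran four small steps without stopping to read the torque between them. It read 0.82, then 1.88 N m, before the grip slipped. That is just under the 1.9 N m that counts as forcing, and it may have gone over between readings.
- **Stop stiffness:** the torque rose much faster with angle than the stated 7.5 N m per rad. The dial passed the stop by at most about 4°.
- **Early pointer reading:** a rough reading at the stop gave 127° of turn, between six and seven clicks. The tool angle at the stop and the later camera fits settled it as seven.

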